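Flip the tea tin open and slide the bowl up to it

ROBOT

A 6-joint arm with a two-finger parallel gripper is mounted at the origin on the work surface. World frame = base frame: x ahead of the robot, y to its left, z up, the work surface at z = 0. Lengths are in m, angles in rad, forces in N, time in s.
With the tool pointing down it reaches from about 0.375 to 0.9 m from the base axis. Payload 3.1 kg.
Tool frame: the origin (TCP) lies midway between the tips of the shut fingers; the grasp point (between the pads) lies 19 mm behind it (manip.grasp_offset is the distance from the TCP to the grasp point, in m); z points along the fingers, y is the line along which they close (so a half turn about z gives the same grasp; the last joint's range is limited). The gripper opens to 85 mm and grips with 20 to 120 N. Pads are 22 mm wide; open, the fingers measure 114 mm over their backs; the gripper's body (76 mm by 85 mm) begins 54 mm behind the grasp point. The pads swing forward as they close: fully open they stand 13 mm farther back than shut.
Start: joints at [1.073, 0.527, 1.433, -0, 1.181, -0.178], TCP at [0.196, 0.593, 0.231] pointing down, gripper open.
Joint ranges: [-3.08, 3.08], [-0.75, 2.2], [0.22, 2.44], [-1.43, 4.57], [0, 2.65], [-2.85, 2.85]. Speed limits (rad/s): [2.79, 2.79, 3.14, 3.14, 3.14, 3.14].

INTERFACE

Orientations are given as a unit quaternion [x, y, z, w].
In Python, from station import sensors, cams, order, manip gives the robot as it stands.
- The arm moves only by the tool move_arm, never from a script. Its argument "targets" is a list of rows, each an object of numbers: "dx", "dy", "dz": the shift along the world's x, y, z normalised to -1 to 1, where 1 is 25 mm; "rx", "ry", "rz": the turn, a rotation vector about the world's x, y, z normalised to -1 to 1, where 1 is 30 degrees. A call has exactly 10 rows; each row shifts and turns the commanded pose from where the row before left it; what a row does not reach is not made up. A row lasts 1/8 s, in which the tool goes at most 62.5 mm and 10.7 degrees, less where a joint would pass 70% of its speed; a pose out of reach is approached as far as the arm can. A call with a number of a shift or a turn outside -1 to 1 is refused whole. A call with a gripper value outside its range is refused whole. "claw" is the opening in per cent of the stroke, from 0 (shut) to 100 (fully open), set as the call begins (left out, the last holds). The fingers move at their own pace and stop on an object; "newtons" is the grip in N (left out, the last holds). Time passes only in rows, so rows that do not move let the fingers close, or fill a call up. It gives the time, the measured TCP pose, the force, the opening and the grip force at its end, in the units of the state.
- sensors.sense(): the state, without advancing time (a new reading comes with each control period).
- cams.snapshot(name): name is "scene" or "top"; returns the picture (480x640x3 uint8, red, green, blue); there is no depth.
- cams.camera_model(name): a dict with "fx", "fy", "cx", "cy" (pixels), "distortion" ([k1, k2, p1, p2, k3] as OpenCV has them; the pictures are not rectified), "extrinsics" (4x4, takes a point from world to camera coordinates). Camera axes: x right, y down, z forward; pixel columns grow to the right and rows downward; lengths in m; the calibration is good to about 2 mm. A picture is of the moment at which its call begins. camera_model takes no time and is no camera call.
- order.sign_off(): hands the job in; it is judged then, once.
The state is a dict: "t": time; "q": joint angles; "qd": joint speeds; "tau": joint torques, N m; "tcp_pos": TCP position; "tool_rot": TCP orientation; "force": force on the tool from outside, world axes, zero at the start; "ft_torque": the same for the moment, N m; "finger_gap": opening from 0.0 (shut) to 1.0 (fully open); "gripper_force": force on a finger pad.
Only numpy, scipy, OpenCV 4.12 (cv2) and the standard library are available. Lean on these libraries where they do the work, as an engineer would, in place of code of your own. Each camera call takes 0.05 s, during which the arm holds its last target. There are 200 camera calls.

TASK

Push up the front tab of the blue tea tin's lid and flip the lid right over backwards, so that it stays open by its own weight; then push the white porcelain bowl along the shelf until it stands close in front of that tin (the side the tab was on), roughly centred and no more than 3 cm from it, ready for scooping. Do it all by gentle pushing with the fingers: do not grip anything, do not lift, carry or tip the bowl or the tin, do not shove the tin along, and leave the yellow tin shut and everything else where it is.

Things in the scene. Friction and masses are not known exactly. Their poses are not given: they have to be found in the camera images.
- tea_tin: Blue square tea tin with white bands, 110 x 110 mm, 100 mm tall without the lid, 3 mm walls, loose on the shelf, about 0.75 kg. Origin: centre of its underside; z up; its front faces its own -x, its hinge is along the top edge of its +x side (55 mm behind the origin, 100 mm up), parallel to its y. Its yaw varies.
- tea_lid (a joint): Angle of the blue tin's lid in rad: 0 shut (level), grows as the front edge rises, 1.95 is the stop, leaning back past upright. It swings freely, with no spring or catch: below about 1.6 it falls shut, above about 1.65 it falls open onto the stop. The lid is a 6 mm plate of about 0.12 kg, its underside level with the tin's rim (100 mm up) when shut.
- tea_tab (a point): Middle of the front edge, at the underside, of the white tab on the blue tin's lid. The tab is 70 mm wide, 6 mm thick, and juts out 25 mm beyond the tin's front wall, 100 mm above the shelf when shut; 135 mm from the hinge line. The space beneath it is free down to the shelf.
- tea_front (a point): Foot of the blue tin's front wall, at its middle (z = 0, 55 mm in front of the tin's origin).
- bowl: White porcelain bowl, 120 mm across the rim, 55 mm tall, 4 mm wall, open on top, about 0.28 kg, slides on the shelf. Origin: centre of its underside. Its floor is 5 mm thick; inside it is 70 mm wide 15 mm above the shelf and 94 mm wide at 30 mm. Closed fingers fit inside it and can push it along by its wall.
- sugar_tin: Yellow tin of the same shape and size as the blue one, same origin and axes. Leave alone.
- sugar_lid (a joint): Angle of the yellow tin's lid in rad, 0 shut. Leave shut.
- kettle_lid: Red enamel kettle lid, 136 mm across, 44 mm tall with knob. Origin: centre of its underside. Leave alone.
- whisk: Steel whisk lying on its side, 260 mm long, 54 mm thick at the wires, along its x, handle to -x. Origin at the top end of the handle, about mid-length, on the shelf. Leave alone.
- scraper: Green plastic lid scraper lying flat, 200 mm long along its x, 60 mm wide blade at +x, 12 mm thick. Origin about mid-length, on the shelf. Leave alone.
- mug: Blue mug, 80 mm across, 90 mm tall, handle at its +y. Origin: centre of its underside. Leave alone.
- jar: Amber jar, 72 mm across, 110 mm tall. Origin: centre of its underside. Leave alone.
Mind the look-alikes: they are no part of the job. What is meant by the tea_tin is not pink, and is the larger of those in its own colour.

How it is judged:
On the way, in this order (a step that is already met when the one before it is completed fails the run):
1. the blue tin's lid is flipped over and rests open, past upright (value of joint tea_lid above 1.75 rad and velocity of joint tea_lid below 0.2 rad/s), for 0.3 s.
2. the bowl stands close in front of the blue tin (x of bowl in the frame of tea_tin between -0.165 and -0.09 m and y of bowl in the frame of tea_tin between -0.045 and 0.045 m), for 0.2 s.
At the end, for the whole second after the job is handed in: The blue lid rests open (over 1.75 rad), the bowl stands flat and still with its centre 90 to 165 mm in front of the tin's origin (wall-to-rim gap under 50 mm) and within 45 mm of its centre line, the tin upright, the yellow lid shut (all of step 2 and value of joint tea_lid above 1.75 rad and value of joint sugar_lid below 0.1 rad and height (world z) of bowl below 0.008 m and angle between bowl's own z axis and vertical below 0.1 rad and angle between tea_tin's own z axis and vertical below 0.05 rad and linear speed of each of bowl, tea_tin below 0.02 m/s); the robot touches nothing.
It fails at once if the bowl is lifted or tipped (height (world z) of bowl above 0.015 m or angle between bowl's own z axis and vertical above 0.4 rad).
It fails at once if the bowl is gripped or pressed hard (contact force between the fingers and bowl above 25 N).
It fails at once if the blue tin or its lid is gripped or pressed hard, or the tin is lifted, tipped or shoved more than 50 mm (contact force between the fingers and tea_tin above 25 N or height (world z) of tea_tin above 0.012 m or angle between tea_tin's own z axis and vertical above 0.2 rad or distance of tea_tin from where it was at the start of the episode above 0.05 m).
It fails at once if the yellow tin's lid is opened (value of joint sugar_lid above 0.25 rad).
It fails at once if the yellow tin, kettle lid, whisk, scraper, mug or jar is moved more than 25 mm (distance of any of sugar_tin, kettle_lid, whisk, scraper, mug, jar from where it was at the start of the episode above 0.025 m).
It also fails if it takes over 64 s, if anything falls off the work surface, if the arm or the gripper's body presses on something with over 40 N, if the wrist force passes 120 N, or if a joint passes its speed limit or range.

## Working session

There is one attempt and no reset: what is moved stays moved. The work goes in short steps, Python scripts to look and compute and a tool call to move; the robot and the scene stay as the last step left them, time stands still between calls to the robot, and variables do not carry over. Pictures are saved under pics/ and viewed, at most 14 in all, crops included, and the job is handed in when it is done.

Besides the shell and the picture viewer there is one more tool, called after "Emit:" as a command line: name --argument value ..., lists and objects as JSON in quotes. move_arm: Moves the arm, as the interface text tells. Scaled input: -1 to 1 covers 25 mm each way for a shift and 30 degrees each way for a turn. Its arguments: {"type":"object","properties":{"targets":{"type":"array"},"claw":{"type":"number"},"newtons":{"type":"number"}},"required":["targets"]}

```bash
mkdir -p pics; cat > h.py <<'E'
import numpy as np, cv2
from station import sensors, cams, order, manip
def snap(n,f):
    im=cams.snapshot(n); cv2.imwrite('pics/'+f,im[:,:,::-1]); return im
def ray(n,uv,z):
    m=cams.camera_model(n);K=np.array([[m['fx'],0,m['cx']],[0,m['fy'],m['cy']],[0,0,1]])
    E=np.array(m['extrinsics']);R,t=E[:3,:3],E[:3,3]
    p=cv2.undistortPoints(np.array(uv,float).reshape(-1,1,2),K,np.array(m['distortion'])).reshape(-1,2)
    d=np.c_[p,np.ones(len(p))]@R; c=-R.T@t
    return c+d*((z-c[2])/d[:,2])[:,None]
def proj(n,P):
    m=cams.camera_model(n);K=np.array([[m['fx'],0,m['cx']],[0,m['fy'],m['cy']],[0,0,1]])
    E=np.array(m['extrinsics']);return cv2.projectPoints(np.array(P,float).reshape(-1,1,3),cv2.Rodrigues(E[:3,:3])[0],E[:3,3],K,np.array(m['distortion']))[0].reshape(-1,2)
E
python3 - <<'E'
from h import *
np.set_printoptions(precision=3,suppress=True)
snap('top','t0.png');snap('scene','s0.png')
for n in('top','scene'):
    E=np.array(cams.camera_model(n)['extrinsics']);print(n,-E[:3,:3].T@E[:3,3],E[2,:3])
s=sensors.sense();print(s['t'],s['tcp_pos'],s['tool_rot'],manip.grasp_offset)
E
```

```text
top [0.348 0.023 1.128] [ 0.221 -0.035 -0.975]
scene [1.149 0.568 0.796] [-0.546 -0.506 -0.667]
0.1 [0.196 0.593 0.23 ] [ 0.159  0.987 -0.001 -0.   ] 0.0187
```

View pics/t0.png

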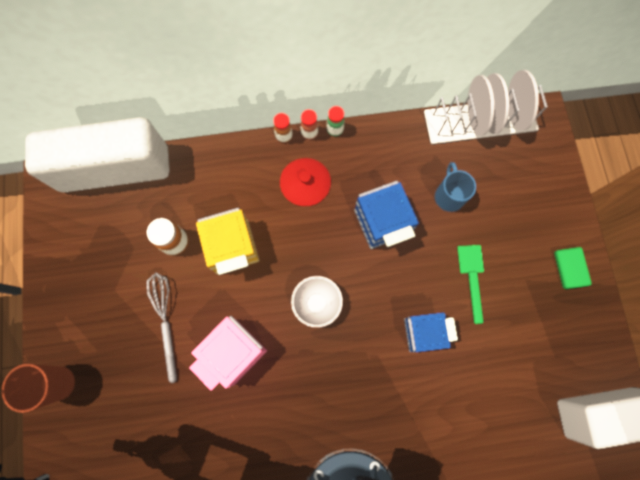

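View pics/s0.png

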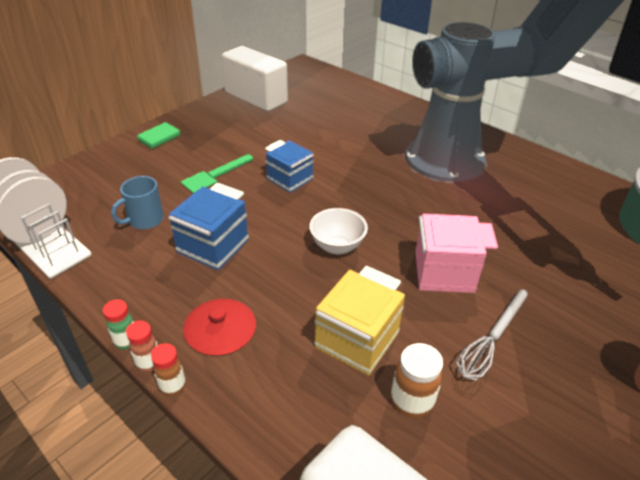

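The top view shows these tins:
- Large blue tin at (387,213), with its white tab at (399,236) facing the robot.
- Small blue tin at (430,332), a look-alike.
- Pink tin at (228,353), a look-alike.
- Yellow tin at (226,238), to be left shut.
- The blue mug at (456,190) could also be confused by colour.

The white bowl is at (317,301). I choose the large blue tin and will check it in a close crop.

```bash
python3 - <<'E'
from h import *
np.set_printoptions(precision=3,suppress=True)
im=cv2.imread('pics/t0.png');hsv=cv2.cvtColor(im,cv2.COLOR_BGR2HSV)
b=cv2.inRange(hsv,(100,150,110),(125,255,255))
w=cv2.inRange(hsv,(0,0,150),(179,70,255))
out=im.copy()
def blobs(m,roi):
    x0,y0,x1,y1=roi;mm=np.zeros_like(m);mm[y0:y1,x0:x1]=m[y0:y1,x0:x1]
    cs=cv2.findContours(mm,0,1)[0];return max(cs,key=cv2.contourArea)
for nm,m,r,z in(('lid',b,(350,170,425,255),.106),('tab',w,(378,222,420,250),.106),('bowl',w,(280,265,355,335),.055)):
    c=blobs(m,r);rc=cv2.minAreaRect(c);bx=cv2.boxPoints(rc);cv2.drawContours(out,[c],-1,(0,255,0),1)
    print(nm,rc,bx.tolist());print(ray('top',bx,z));print('mean',ray('top',bx,z).mean(0))
cv2.imwrite('pics/c0.png',cv2.resize(out[160:340,280:480],None,fx=4,fy=4)[:600])
for p,z in (((456,190),.09),((305,181),.02),((470,260),.0)):print(p,ray('top',[p],z))
E
```

```text
lid ((387.7251892089844, 211.07907104492188), (43.855995178222656, 46.237789154052734), 68.74949645996094) [[358.2305603027344, 199.0214385986328], [401.3243713378906, 182.26271057128906], [417.2198181152344, 223.13670349121094], [374.1260070800781, 239.8954315185547]]
[[ 0.676 -0.116  0.106]
 [ 0.704 -0.226  0.106]
 [ 0.598 -0.244  0.106]
 [ 0.572 -0.137  0.106]]
mean [ 0.638 -0.181  0.106]
tab ((398.6712341308594, 235.62326049804688), (12.874526023864746, 31.24998664855957), 69.44395446777344) [[381.78082275390625, 235.0821533203125], [411.04107666015625, 224.10955810546875], [415.5616455078125, 236.16436767578125], [386.3013916015625, 247.136962890625]]
[[ 0.581 -0.157  0.106]
 [ 0.598 -0.23   0.106]
 [ 0.568 -0.235  0.106]
 [ 0.551 -0.162  0.106]]
mean [ 0.575 -0.196  0.106]
bowl ((316.5, 301.0), (50.0, 51.0), 90.0) [[291.0, 276.0], [342.0, 276.0], [342.0, 326.0], [291.0, 326.0]]
[[ 0.524  0.067  0.055]
 [ 0.507 -0.054  0.055]
 [ 0.39  -0.036  0.055]
 [ 0.406  0.082  0.055]]
mean [0.457 0.015 0.055]
(456, 190) [[ 0.671 -0.358  0.09 ]]
(305, 181) [[0.772 0.001 0.02 ]]
(470, 260) [[ 0.509 -0.388  0.   ]]
```

View pics/c0.png

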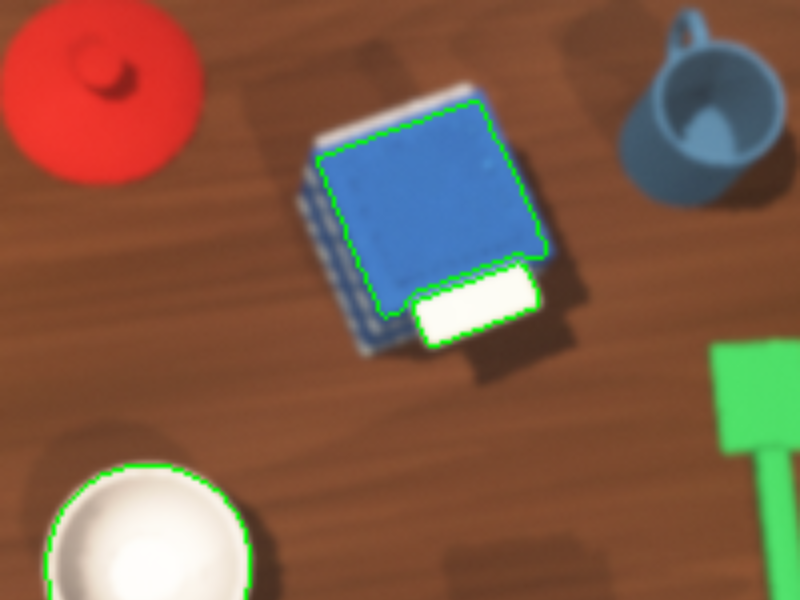

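The crop confirms it: the large blue tin with its white tab. Origin is about (0.638,-0.181), yaw about 12.5°, tab front edge about (0.560,-0.198). The bowl is at (0.457,0.015). I'll bring the shut fingers over at height and tilt them sideways.

Emit:
move_arm --targets '[{"dx": 0.45, "dy": -0.87, "rz": 0.103}, {"dx": 0.45, "dy": -0.87, "rz": 0.103}, {"dx": 0.45, "dy": -0.87, "rz": 0.103}, {"dx": 0.45, "dy": -0.87, "rz": 0.103}, {"dx": 0.45, "dy": -0.87, "rz": 0.103}, {"dx": 0.45, "dy": -0.87, "rz": 0.103}, {"dx": 0.45, "dy": -0.87, "rz": 0.103}, {"dx": 0.45, "dy": -0.87, "rz": 0.103}, {"dx": 0.45, "dy": -0.87, "rz": 0.103}, {"dx": 0.45, "dy": -0.87, "rz": 0.103}]' --claw 0

```text
schema error: expected keys dx, dy, dz, rx, ry, rz
```

Emit:
move_arm --targets '[{"dx": 0.45, "dy": -0.87}, {"dx": 0.45, "dy": -0.87}, {"dx": 0.45, "dy": -0.87}, {"dx": 0.45, "dy": -0.87}, {"dx": 0.45, "dy": -0.87}, {"dx": 0.45, "dy": -0.87}, {"dx": 0.45, "dy": -0.87}, {"dx": 0.45, "dy": -0.87}, {"dx": 0.45, "dy": -0.87}, {"dx": 0.45, "dy": -0.87}]'

```text
schema error: expected keys dx, dy, dz, rx, ry, rz
```

Emit:
move_arm --targets '[{"dx": 0.45, "dy": -0.87, "rx": -0.228, "ry": -0.05}, {"dx": 0.45, "dy": -0.87, "rx": -0.228, "ry": -0.05}, {"dx": 0.45, "dy": -0.87, "rx": -0.228, "ry": -0.05}, {"dx": 0.45, "dy": -0.87, "rx": -0.228, "ry": -0.05}, {"dx": 0.45, "dy": -0.87, "rx": -0.228, "ry": -0.05}, {"dx": 0.45, "dy": -0.87, "rx": -0.228, "ry": -0.05}, {"dx": 0.45, "dy": -0.87, "rx": -0.228, "ry": -0.05}, {"dx": 0.45, "dy": -0.87, "rx": -0.228, "ry": -0.05}, {"dx": 0.45, "dy": -0.87, "rx": -0.228, "ry": -0.05}, {"dx": 0.45, "dy": -0.87, "rx": -0.228, "ry": -0.05}]'

```text
schema error: expected keys dx, dy, dz, rx, ry, rz
```

```bash
cat > st.py <<'E'
from h import *
from scipy.spatial.transform import Rotation as Ro
np.set_printoptions(precision=3,suppress=True)
s=sensors.sense();R=Ro.from_quat(s['tool_rot']).as_matrix()
ux=np.array([.976,.216,0]);uy=np.array([-.216,.976,0]);O=np.array([.6376,-.181,0]);p=np.array(s['tcp_pos'])
print(s['t'],'q',np.array(s['q']),'tcp',p,'F',np.array(s['force']),'gap',s['finger_gap'],'\nzt',R[:,2],'yt',R[:,1],'in tin',(p-O)@ux,(p-O)@uy,p[2])
E
python3 st.py
```

```text
0.1 q [ 1.073  0.528  1.434  0.     1.181 -0.178] tcp [0.196 0.593 0.23 ] F [-0.344  0.62  -0.003] gap 0.9945731000799541 
zt [-0.001 -0.002 -1.   ] yt [ 0.314  0.949 -0.002] in tin -0.2637458135987181 0.8505456956554616 0.23042486040171528
```

All six keys are required in each row.

Emit:
move_arm --targets '[{"dx": 0.45, "dy": -0.87, "dz": 0, "rx": 0, "ry": 0, "rz": 0.103}, {"dx": 0.45, "dy": -0.87, "dz": 0, "rx": 0, "ry": 0, "rz": 0.103}, {"dx": 0.45, "dy": -0.87, "dz": 0, "rx": 0, "ry": 0, "rz": 0.103}, {"dx": 0.45, "dy": -0.87, "dz": 0, "rx": 0, "ry": 0, "rz": 0.103}, {"dx": 0.45, "dy": -0.87, "dz": 0, "rx": 0, "ry": 0, "rz": 0.103}, {"dx": 0.45, "dy": -0.87, "dz": 0, "rx": 0, "ry": 0, "rz": 0.103}, {"dx": 0.45, "dy": -0.87, "dz": 0, "rx": 0, "ry": 0, "rz": 0.103}, {"dx": 0.45, "dy": -0.87, "dz": 0, "rx": 0, "ry": 0, "rz": 0.103}, {"dx": 0.45, "dy": -0.87, "dz": 0, "rx": 0, "ry": 0, "rz": 0.103}, {"dx": 0.45, "dy": -0.87, "dz": 0, "rx": 0, "ry": 0, "rz": 0.103}]' --claw 0

```text
t: 1.35
tcp_pos: [0.309, 0.3749, 0.231]
tool_rot: [-0.11, 0.994, -0.0, -0.0]
force: [-0.2, 0.1, 0.2]
finger_gap: 0.0
gripper_force: 0.0
```

Emit:
move_arm --targets '[{"dx": 0.45, "dy": -0.87, "dz": 0, "rx": 0, "ry": 0, "rz": 0}, {"dx": 0.45, "dy": -0.87, "dz": 0, "rx": 0, "ry": 0, "rz": 0}, {"dx": 0.45, "dy": -0.87, "dz": 0, "rx": 0, "ry": 0, "rz": 0}, {"dx": 0.45, "dy": -0.87, "dz": 0, "rx": 0, "ry": 0, "rz": 0}, {"dx": 0.45, "dy": -0.87, "dz": 0, "rx": 0, "ry": 0, "rz": 0}, {"dx": 0.45, "dy": -0.87, "dz": 0, "rx": 0, "ry": 0, "rz": 0}, {"dx": 0.45, "dy": -0.87, "dz": 0, "rx": 0, "ry": 0, "rz": 0}, {"dx": 0.45, "dy": -0.87, "dz": 0, "rx": 0, "ry": 0, "rz": 0}, {"dx": 0.45, "dy": -0.87, "dz": 0, "rx": 0, "ry": 0, "rz": 0}, {"dx": 0.45, "dy": -0.87, "dz": 0, "rx": 0, "ry": 0, "rz": 0}]'

```text
t: 2.6
tcp_pos: [0.4215, 0.1575, 0.2311]
tool_rot: [-0.11, 0.994, 0.0, -0.0]
force: [-0.0, 0.0, 1.2]
finger_gap: -0.003
gripper_force: 0.0
```

Emit:
move_arm --targets '[{"dx": 0.45, "dy": -0.87, "dz": 0, "rx": -0.228, "ry": -0.05, "rz": 0}, {"dx": 0.45, "dy": -0.87, "dz": 0, "rx": -0.228, "ry": -0.05, "rz": 0}, {"dx": 0.45, "dy": -0.87, "dz": 0, "rx": -0.228, "ry": -0.05, "rz": 0}, {"dx": 0.45, "dy": -0.87, "dz": 0, "rx": -0.228, "ry": -0.05, "rz": 0}, {"dx": 0.45, "dy": -0.87, "dz": 0, "rx": -0.228, "ry": -0.05, "rz": 0}, {"dx": 0.45, "dy": -0.87, "dz": 0, "rx": -0.228, "ry": -0.05, "rz": 0}, {"dx": 0.45, "dy": -0.87, "dz": 0, "rx": -0.228, "ry": -0.05, "rz": 0}, {"dx": 0.45, "dy": -0.87, "dz": 0, "rx": -0.228, "ry": -0.05, "rz": 0}, {"dx": 0.45, "dy": -0.87, "dz": 0, "rx": -0.228, "ry": -0.05, "rz": 0}, {"dx": 0.45, "dy": -0.87, "dz": 0, "rx": -0.228, "ry": -0.05, "rz": 0}]'

```text
t: 3.85
tcp_pos: [0.5345, -0.0594, 0.2312]
tool_rot: [-0.09, 0.813, -0.572, 0.061]
force: [-0.2, 0.4, -0.0]
finger_gap: 0.003
gripper_force: 0.0
```

```bash
python3 st.py
```

```text
3.85 q [ 0.207  0.71   1.837 -1.38   1.281 -0.627] tcp [ 0.534 -0.059  0.231] F [-0.229  0.379 -0.016] gap 0.0034332978513332978 
zt [ 0.203 -0.919 -0.338] yt [-0.076  0.33  -0.941] in tin -0.07438815004195641 0.1409651908774646 0.23115834119296047
```

Emit:
move_arm --targets '[{"dx": 0.05, "dy": -0.24, "dz": -0.58, "rx": 0.04, "ry": 0.009, "rz": 0}, {"dx": 0.05, "dy": -0.24, "dz": -0.58, "rx": 0.04, "ry": 0.009, "rz": 0}, {"dx": 0.05, "dy": -0.24, "dz": -0.58, "rx": 0.04, "ry": 0.009, "rz": 0}, {"dx": 0.05, "dy": -0.24, "dz": -0.58, "rx": 0.04, "ry": 0.009, "rz": 0}, {"dx": 0.05, "dy": -0.24, "dz": -0.58, "rx": 0.04, "ry": 0.009, "rz": 0}, {"dx": 0.05, "dy": -0.24, "dz": -0.58, "rx": 0.04, "ry": 0.009, "rz": 0}, {"dx": 0.05, "dy": -0.24, "dz": -0.58, "rx": 0.04, "ry": 0.009, "rz": 0}, {"dx": 0.05, "dy": -0.24, "dz": -0.58, "rx": 0.04, "ry": 0.009, "rz": 0}, {"dx": 0.05, "dy": -0.24, "dz": -0.58, "rx": 0.04, "ry": 0.009, "rz": 0}, {"dx": 0.05, "dy": -0.24, "dz": -0.58, "rx": 0.04, "ry": 0.009, "rz": 0}]'

```text
t: 5.1
tcp_pos: [0.5516, -0.1095, 0.0906]
tool_rot: [-0.092, 0.873, -0.477, 0.042]
force: [-0.1, -0.4, -0.3]
finger_gap: 0.004
gripper_force: 0.0
```

```bash
python3 st.py; python3 -c "
from h import *
im=snap('scene','s1.png');t=snap('top','t1.png')
cv2.imwrite('pics/c1.png',np.hstack([cv2.resize(im[120:320,120:420],(600,400)),cv2.resize(t[160:340,300:390+30],(200,300))[:300].repeat(1,0) if 0 else np.zeros((400,1,3),np.uint8)])[:,:,::-1])"
```

```text
5.1 q [ 0.048  0.867  1.84  -1.43   0.997 -0.536] tcp [ 0.552 -0.11   0.091] F [-0.053 -0.43  -0.331] gap 0.003620859148684503 
zt [ 0.161 -0.825 -0.542] yt [-0.121  0.528 -0.84 ] in tin -0.06854394081899087 0.08833093344254896 0.0906146593876174
```

View pics/c1.png

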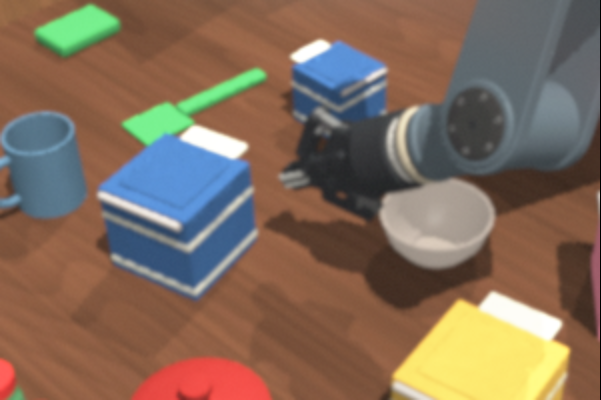

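View pics/t1.png

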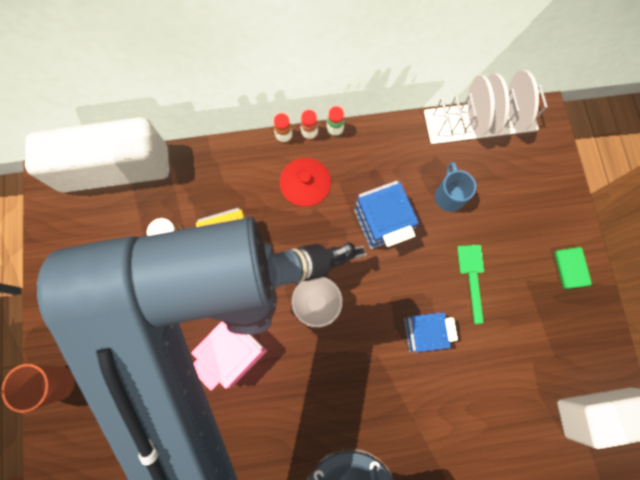

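The fingers are beside the tab (tip in the scene crop at (290,180), tab at (215,142)), clear of the bowl. Next I'll insert them under the tab from its left side.

Emit:
move_arm --targets '[{"dx": 0.03, "dy": -0.1, "dz": -0.13, "rx": 0.04, "ry": 0.009, "rz": 0}, {"dx": 0.03, "dy": -0.1, "dz": -0.13, "rx": 0.04, "ry": 0.009, "rz": 0}, {"dx": 0.03, "dy": -0.2, "dz": -0.13, "rx": 0.04, "ry": 0.009, "rz": 0}, {"dx": 0.03, "dy": -0.2, "dz": -0.12, "rx": 0.04, "ry": 0.009, "rz": 0}, {"dx": 0.03, "dy": -0.25, "dz": 0, "rx": 0, "ry": 0, "rz": 0}, {"dx": 0.03, "dy": -0.25, "dz": 0, "rx": 0, "ry": 0, "rz": 0}, {"dx": 0.03, "dy": -0.28, "dz": 0, "rx": 0, "ry": 0, "rz": 0}, {"dx": 0.03, "dy": -0.28, "dz": 0, "rx": 0, "ry": 0, "rz": 0}, {"dx": 0.03, "dy": -0.28, "dz": 0, "rx": 0, "ry": 0, "rz": 0}, {"dx": 0.03, "dy": -0.25, "dz": 0, "rx": 0, "ry": 0, "rz": 0}]'

```text
t: 6.45
tcp_pos: [0.5639, -0.159, 0.0831]
tool_rot: [-0.092, 0.894, -0.437, 0.032]
force: [-0.2, -0.1, 0.8]
finger_gap: -0.001
gripper_force: 0.0
```

```bash
python3 st.py; python3 -c "
from h import *
im=snap('scene','s2.png');t=snap('top','t2.png')
a=cv2.resize(im[150:290,150:320],(680,560))[:,:400]
b=cv2.resize(t[170:270,340:440],(400,400));b=np.vstack([b,np.zeros((160,400,3),np.uint8)])
cv2.imwrite('pics/c2.png',np.hstack([a,b])[:,:,::-1])"
```

```text
6.45 q [-0.077  0.841  1.825 -1.43   0.88  -0.644] tcp [ 0.564 -0.159  0.083] F [-0.215 -0.118  0.767] gap -0.0010450827980086675 
zt [ 0.137 -0.776 -0.616] yt [-0.137  0.601 -0.788] in tin -0.06718502922864021 0.03735612185648366 0.08307668499253629
```

View pics/c2.png

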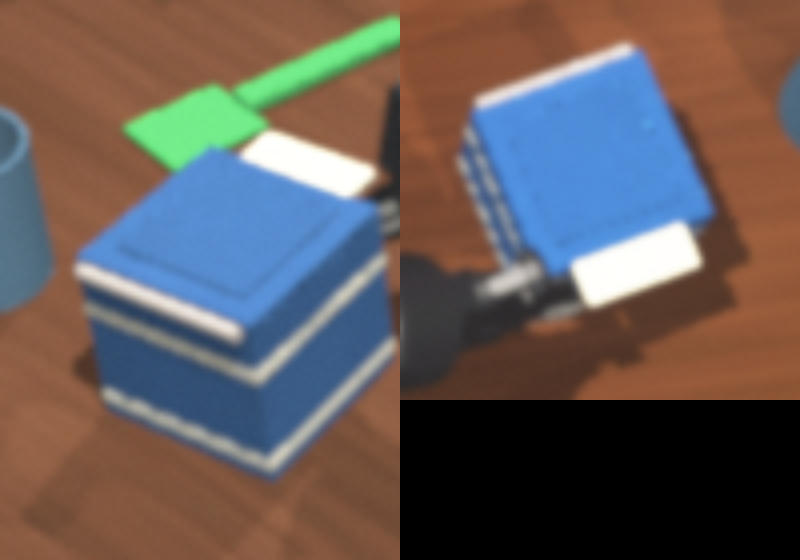

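The tip is just under the tab's left end, but slightly close to the wall. I'll shift it out 6 mm and in 8 mm, then begin lifting.

Emit:
move_arm --targets '[{"dx": -0.08, "dy": -0.1, "dz": -0.08, "rx": 0.03, "ry": 0.006, "rz": 0}, {"dx": -0.08, "dy": -0.15, "dz": -0.08, "rx": 0.03, "ry": 0.006, "rz": 0}, {"dx": 0, "dy": -0.1, "dz": 0, "rx": 0, "ry": 0, "rz": 0}, {"dx": 0, "dy": 0, "dz": 0.18, "rx": 0, "ry": 0, "rz": 0}, {"dx": 0, "dy": 0, "dz": 0.18, "rx": 0, "ry": 0, "rz": 0}, {"dx": 0, "dy": 0, "dz": 0.45, "rx": 0, "ry": 0, "rz": 0}, {"dx": 0, "dy": 0, "dz": 0.45, "rx": 0, "ry": 0, "rz": 0}, {"dx": 0.07, "dy": 0.02, "dz": 0.45, "rx": 0, "ry": 0, "rz": 0}, {"dx": 0.07, "dy": 0.02, "dz": 0.45, "rx": 0, "ry": 0, "rz": 0}, {"dx": 0.14, "dy": 0.03, "dz": 0.43, "rx": 0, "ry": 0, "rz": 0}]'

```text
t: 7.8
tcp_pos: [0.567, -0.1654, 0.1448]
tool_rot: [-0.093, 0.901, -0.423, 0.03]
force: [0.3, 1.0, -0.9]
finger_gap: 0.001
gripper_force: 0.4
```

```bash
python3 st.py; python3 -c "
from h import *
im=snap('scene','s3.png');t=snap('top','t3.png')
a=cv2.resize(im[130:270,150:320],(680,560))[:,:400]
b=cv2.resize(t[170:270,340:440],(400,400));b=np.vstack([b,np.zeros((160,400,3),np.uint8)])
cv2.imwrite('pics/c3.png',np.hstack([a,b])[:,:,::-1])"
```

```text
7.8 q [-0.099  0.711  1.809 -1.3    0.875 -0.852] tcp [ 0.567 -0.165  0.145] F [ 0.323  1.    -0.932] gap 0.0012446054355797112 
zt [ 0.133 -0.756 -0.641] yt [-0.141  0.625 -0.767] in tin -0.06556706995704731 0.030448391676175728 0.1448417045490387
```

View pics/c3.png

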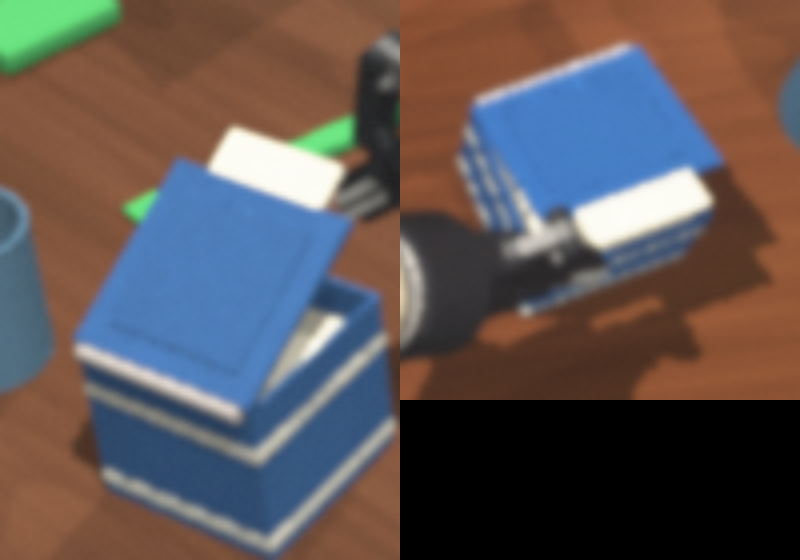

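The lid is rising on the finger (tab at about (275,165) in the scene crop). I'll continue along the arc.

Emit:
move_arm --targets '[{"dx": 0.22, "dy": -0.03, "dz": 0.51, "rx": 0, "ry": 0, "rz": 0}, {"dx": 0.27, "dy": -0.02, "dz": 0.47, "rx": 0, "ry": 0, "rz": 0}, {"dx": 0.32, "dy": -0.01, "dz": 0.44, "rx": 0, "ry": 0, "rz": 0}, {"dx": 0.36, "dy": 0, "dz": 0.4, "rx": 0, "ry": 0, "rz": 0}, {"dx": 0.4, "dy": 0.01, "dz": 0.36, "rx": 0, "ry": 0, "rz": 0}, {"dx": 0.43, "dy": 0.02, "dz": 0.32, "rx": 0, "ry": 0, "rz": 0}, {"dx": 0.46, "dy": 0.03, "dz": 0.27, "rx": 0, "ry": 0, "rz": 0}, {"dx": 0.49, "dy": 0.04, "dz": 0.22, "rx": 0, "ry": 0, "rz": 0}, {"dx": 0.51, "dy": 0.05, "dz": 0.17, "rx": 0, "ry": 0, "rz": 0}, {"dx": 0.52, "dy": 0.06, "dz": 0.12, "rx": 0, "ry": 0, "rz": 0}]'

```text
t: 9.15
tcp_pos: [0.6673, -0.1617, 0.226]
tool_rot: [-0.093, 0.901, -0.423, 0.03]
force: [0.1, 0.0, 0.1]
finger_gap: -0.002
gripper_force: 0.0
```

```bash
python3 st.py; python3 -c "
from h import *
im=snap('scene','s4.png')
a=cv2.resize(im[90:290,130:330],(500,500))
cv2.imwrite('pics/c4.png',a[:,:,::-1])"
```

```text
9.15 q [-0.077  0.672  1.51  -1.061  1.019 -1.229] tcp [ 0.667 -0.162  0.226] F [0.071 0.009 0.124] gap -0.0016944248458249985 
zt [ 0.133 -0.756 -0.641] yt [-0.142  0.625 -0.767] in tin 0.03316652213869121 0.012466287169149406 0.2260485680959165
```

View pics/c4.png

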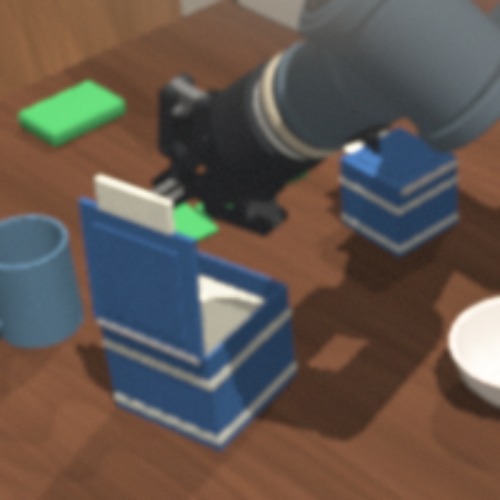

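The lid stands about upright. I'll push it past the top, then back off.

Emit:
move_arm --targets '[{"dx": 0.45, "dy": 0.1, "dz": 0.05, "rx": 0, "ry": 0, "rz": 0}, {"dx": 0.45, "dy": 0.1, "dz": 0.0, "rx": 0, "ry": 0, "rz": 0}, {"dx": 0.45, "dy": 0.1, "dz": -0.03, "rx": 0, "ry": 0, "rz": 0}, {"dx": 0.4, "dy": 0.09, "dz": -0.06, "rx": 0, "ry": 0, "rz": 0}, {"dx": 0, "dy": 0, "dz": 0, "rx": 0, "ry": 0, "rz": 0}, {"dx": -0.5, "dy": -0.1, "dz": 0, "rx": 0, "ry": 0, "rz": 0}, {"dx": -0.9, "dy": -0.2, "dz": 0, "rx": 0, "ry": 0, "rz": 0}, {"dx": -0.9, "dy": -0.2, "dz": 0, "rx": 0, "ry": 0, "rz": 0}, {"dx": -0.9, "dy": -0.1, "dz": 0, "rx": 0, "ry": 0, "rz": 0}, {"dx": -0.9, "dy": -0.1, "dz": 0, "rx": 0, "ry": 0, "rz": 0}]'

```text
t: 10.45
tcp_pos: [0.6053, -0.1698, 0.2251]
tool_rot: [-0.093, 0.901, -0.423, 0.029]
force: [-0.3, 0.4, -0.0]
finger_gap: 0.001
gripper_force: 0.0
```

```bash
python3 st.py; python3 -c "
from h import *
im=snap('scene','s5.png');t=snap('top','t5.png')
a=cv2.resize(im[130:330,130:330],(400,400));b=cv2.resize(t[160:320,280:440],(400,400))
cv2.imwrite('pics/c5.png',np.hstack([a,b])[:,:,::-1])"
```

```text
10.45 q [-0.1    0.607  1.674 -1.127  0.959 -1.135] tcp [ 0.605 -0.17   0.225] F [-0.256  0.37  -0.032] gap 0.0007345158713242269 
zt [ 0.131 -0.756 -0.641] yt [-0.142  0.625 -0.767] in tin -0.02908733792310885 0.017918218669762034 0.2250844752367811
```

View pics/c5.png

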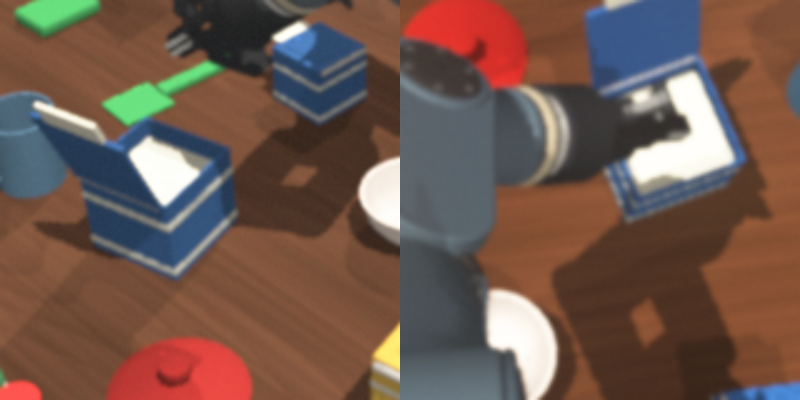

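The lid lies back on its stop (tab at (65,120) in the scene crop). I'll retreat, bring the tool vertical, and move above the bowl.

Emit:
move_arm --targets '[{"dx": -0.6, "dy": 0.74, "dz": 0, "rx": 0.165, "ry": 0.028, "rz": 0}, {"dx": -0.6, "dy": 0.74, "dz": 0, "rx": 0.165, "ry": 0.028, "rz": 0}, {"dx": -0.6, "dy": 0.74, "dz": 0, "rx": 0.165, "ry": 0.028, "rz": 0}, {"dx": -0.6, "dy": 0.74, "dz": 0, "rx": 0.165, "ry": 0.028, "rz": 0}, {"dx": -0.6, "dy": 0.74, "dz": 0, "rx": 0.165, "ry": 0.028, "rz": 0}, {"dx": -0.6, "dy": 0.74, "dz": 0, "rx": 0.165, "ry": 0.028, "rz": 0}, {"dx": -0.6, "dy": 0.74, "dz": 0, "rx": 0.165, "ry": 0.028, "rz": 0}, {"dx": -0.6, "dy": 0.74, "dz": 0, "rx": 0.165, "ry": 0.028, "rz": 0}, {"dx": -0.6, "dy": 0.74, "dz": 0, "rx": 0.165, "ry": 0.028, "rz": 0}, {"dx": -0.6, "dy": 0.74, "dz": 0, "rx": 0.165, "ry": 0.028, "rz": 0}]'

```text
t: 11.8
tcp_pos: [0.4577, 0.016, 0.2255]
tool_rot: [-0.102, 0.995, 0.002, 0.003]
force: [-0.1, -0.3, -0.1]
finger_gap: -0.001
gripper_force: 0.0
```

```bash
python3 st.py; python3 - <<'E'
from h import *
np.set_printoptions(precision=3,suppress=True)
t=snap('top','t6.png');snap('scene','s6.png')
im=cv2.imread('pics/t6.png');hsv=cv2.cvtColor(im,cv2.COLOR_BGR2HSV)
# small tin extents; rim fill (white tea/interior) of the tin at z~.1
b=cv2.inRange(hsv,(100,150,60),(125,255,255))
m=np.zeros_like(b);m[300:370,395:465]=b[300:370,395:465]
c=max(cv2.findContours(m,0,1)[0],key=cv2.contourArea);print('small',ray('top',cv2.boxPoints(cv2.minAreaRect(c)),.06))
# predicted front foot/top corners of the tin vs picture
O=np.array([.6376,-.181,0]);ux=np.array([.976,.216,0]);uy=np.array([-.216,.976,0]);z=np.array([0,0,1])
P=[O-.055*ux+s*.055*uy+h*z for s in(1,-1) for h in(0,.1)]
for q in proj('top',P): cv2.circle(im,(int(q[0]*1),int(q[1])),1,(0,0,255),-1)
a=cv2.resize(im[150:380,260:480],None,fx=2.6,fy=2.6);cv2.imwrite('pics/c6.png',a)
E
```

```text
11.8 q [-0.213  0.311  1.847  0.006  0.98  -1.991] tcp [0.458 0.016 0.225] F [-0.056 -0.34  -0.07 ] gap -0.0006799874725810994 
zt [ 0.005  0.004 -1.   ] yt [-0.202  0.979  0.003] in tin -0.13305920265785384 0.23110727672534037 0.22546669227847538
small [[ 0.385 -0.2    0.06 ]
 [ 0.387 -0.277  0.06 ]
 [ 0.307 -0.275  0.06 ]
 [ 0.305 -0.199  0.06 ]]
```

View pics/c6.png

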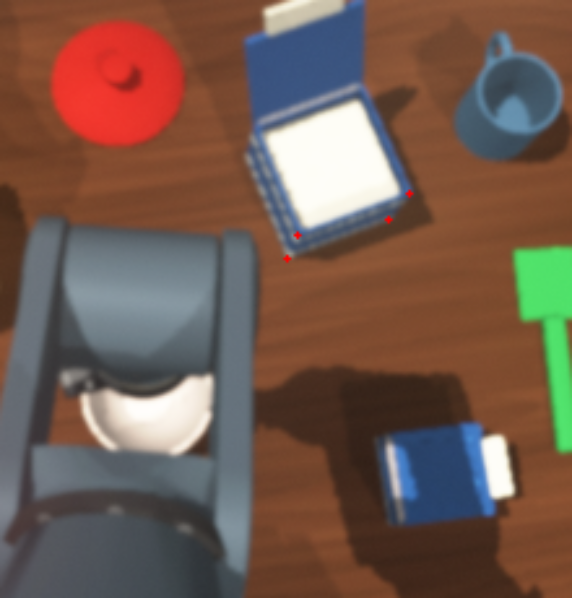

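The tin has not moved (predicted corner marks fit at (288,258) and (388,219)) and the lid is open. The bowl's path clears the small blue tin, so I'll descend into the bowl.

Emit:
move_arm --targets '[{"dx": 0, "dy": 0, "dz": -0.95, "rx": 0, "ry": 0, "rz": 0}, {"dx": 0, "dy": 0, "dz": -0.95, "rx": 0, "ry": 0, "rz": 0}, {"dx": 0, "dy": 0, "dz": -0.95, "rx": 0, "ry": 0, "rz": 0}, {"dx": 0, "dy": 0, "dz": -0.95, "rx": 0, "ry": 0, "rz": 0}, {"dx": 0, "dy": 0, "dz": -0.95, "rx": 0, "ry": 0, "rz": 0}, {"dx": 0, "dy": 0, "dz": -0.95, "rx": 0, "ry": 0, "rz": 0}, {"dx": 0, "dy": 0, "dz": -0.95, "rx": 0, "ry": 0, "rz": 0}, {"dx": 0, "dy": 0, "dz": -0.8, "rx": 0, "ry": 0, "rz": 0}, {"dx": 0, "dy": 0, "dz": -0.5, "rx": 0, "ry": 0, "rz": 0}, {"dx": 0, "dy": 0, "dz": -0.25, "rx": 0, "ry": 0, "rz": 0}]'

```text
t: 13.15
tcp_pos: [0.4582, 0.0154, 0.0193]
tool_rot: [-0.102, 0.995, 0.0, 0.002]
force: [-0.1, 0.8, 1.2]
finger_gap: -0.0
gripper_force: 0.0
```

Emit:
move_arm --targets '[{"dx": 0.07, "dy": -0.3, "dz": 0, "rx": 0, "ry": 0, "rz": 0}, {"dx": 0.07, "dy": -0.25, "dz": 0, "rx": 0, "ry": 0, "rz": 0}, {"dx": 0.07, "dy": -0.25, "dz": 0, "rx": 0, "ry": 0, "rz": 0}, {"dx": 0.09, "dy": -0.4, "dz": 0, "rx": 0, "ry": 0, "rz": 0}, {"dx": 0.09, "dy": -0.4, "dz": 0, "rx": 0, "ry": 0, "rz": 0}, {"dx": 0.09, "dy": -0.4, "dz": 0, "rx": 0, "ry": 0, "rz": 0}, {"dx": 0.09, "dy": -0.4, "dz": 0, "rx": 0, "ry": 0, "rz": 0}, {"dx": 0.09, "dy": -0.4, "dz": 0, "rx": 0, "ry": 0, "rz": 0}, {"dx": 0.09, "dy": -0.4, "dz": 0, "rx": 0, "ry": 0, "rz": 0}, {"dx": 0.09, "dy": -0.4, "dz": 0, "rx": 0, "ry": 0, "rz": 0}]'

```text
t: 14.4
tcp_pos: [0.4787, -0.0751, 0.0199]
tool_rot: [-0.101, 0.995, 0.001, 0.002]
force: [-0.0, 2.6, 1.2]
finger_gap: 0.002
gripper_force: 1.4
```

```bash
cat > bowl.py <<'E'
from h import *
import sys
np.set_printoptions(precision=3,suppress=True)
im=snap('scene',sys.argv[1]);hsv=cv2.cvtColor(im,cv2.COLOR_RGB2HSV)
w=cv2.inRange(hsv,(0,0,120),(179,60,255))
x0,y0,x1,y1=map(int,sys.argv[2:6]);m=np.zeros_like(w);m[y0:y1,x0:x1]=w[y0:y1,x0:x1]
c=max(cv2.findContours(m,0,1)[0],key=cv2.contourArea);x,y,ww,h=cv2.boundingRect(c)
print('bbox',x,y,ww,h,'left/right rim extremes at z .055')
p=c[:,0];l=p[p[:,0].argmin()];r=p[p[:,0].argmax()];L=ray('scene',[l,r],.055);print(L,'mid',L.mean(0),np.linalg.norm(L[0]-L[1]))
E
python3 st.py; python3 bowl.py s7.png 230 170 400 270
```

```text
14.4 q [-0.389  0.72   1.934  0.007  0.485 -2.168] tcp [ 0.479 -0.075  0.02 ] F [-0.034  2.563  1.216] gap 0.001580234210456753 
zt [ 0.004  0.002 -1.   ] yt [-0.202  0.979  0.001] in tin -0.132167608992551 0.13766038610780665 0.019888879879696543
bbox 284 192 57 54 left/right rim extremes at z .055
[[ 0.506 -0.092  0.055]
 [ 0.446  0.013  0.055]] mid [ 0.476 -0.039  0.055] 0.12132221204848952
```

The bowl is following: centre about (0.476,-0.039), tin frame x -0.127, y 0.17, trailing the tip by about 35 mm. I'll continue along the tin's -y.

Emit:
move_arm --targets '[{"dx": 0.09, "dy": -0.4, "dz": 0, "rx": 0, "ry": 0, "rz": 0}, {"dx": 0.09, "dy": -0.43, "dz": 0, "rx": 0, "ry": 0, "rz": 0}, {"dx": 0.09, "dy": -0.43, "dz": 0, "rx": 0, "ry": 0, "rz": 0}, {"dx": 0.1, "dy": -0.43, "dz": 0, "rx": 0, "ry": 0, "rz": 0}, {"dx": 0.1, "dy": -0.43, "dz": 0, "rx": 0, "ry": 0, "rz": 0}, {"dx": 0.1, "dy": -0.43, "dz": 0, "rx": 0, "ry": 0, "rz": 0}, {"dx": 0.1, "dy": -0.43, "dz": 0, "rx": 0, "ry": 0, "rz": 0}, {"dx": 0.1, "dy": -0.43, "dz": 0, "rx": 0, "ry": 0, "rz": 0}, {"dx": 0.1, "dy": -0.43, "dz": 0, "rx": 0, "ry": 0, "rz": 0}, {"dx": 0.1, "dy": -0.4, "dz": 0, "rx": 0, "ry": 0, "rz": 0}]'

```text
t: 15.7
tcp_pos: [0.503, -0.1812, 0.0199]
tool_rot: [-0.101, 0.995, 0.001, 0.002]
force: [-1.2, 2.7, 1.2]
finger_gap: 0.001
gripper_force: 1.4
```

```bash
python3 st.py; python3 bowl.py s8.png 245 160 400 270; python3 -c "
from h import *
t=snap('top','t8.png');im=cv2.imread('pics/s8.png')[:,:,::-1]
cv2.imwrite('pics/c8.png',np.hstack([cv2.resize(im[100:300,150:350],(400,400)),cv2.resize(t[160:360,280:480],(400,400))])[:,:,::-1])"
```

```text
15.7 q [-0.557  0.747  1.806  0.006  0.586 -2.336] tcp [ 0.503 -0.181  0.02 ] F [-1.248  2.655  1.227] gap 0.0007854400582753636 
zt [ 0.004  0.002 -1.   ] yt [-0.202  0.979  0.001] in tin -0.13137565660467557 0.028904055237894976 0.01988773192551707
bbox 245 176 67 54 left/right rim extremes at z .055
[[ 0.52  -0.2    0.055]
 [ 0.36  -0.147  0.055]] mid [ 0.44  -0.174  0.055] 0.16810473038785217
```

View pics/c8.png

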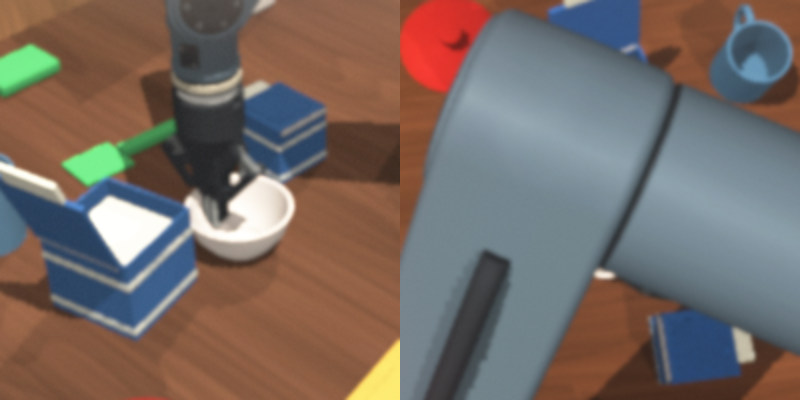

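```bash
python3 - <<'E'
from h import *
np.set_printoptions(precision=3,suppress=True)
O=np.array([.6376,-.181,0]);ux=np.array([.976,.216,0]);uy=np.array([-.216,.976,0])
im=cv2.imread('pics/s8.png');hsv=cv2.cvtColor(im,cv2.COLOR_BGR2HSV)
w=cv2.inRange(hsv,(0,0,120),(179,60,255));m=np.zeros_like(w);m[187:235,244:305]=w[187:235,244:305]
c=max(cv2.findContours(m,0,1)[0],key=cv2.contourArea)[:,0];l,r=c[c[:,0].argmin()],c[c[:,0].argmax()]
L=ray('scene',[l,r],.055);e=np.array([-.497,.868,0])
for n,q in(('L',L[0]+.06*e),('R',L[1]-.06*e)):print(n,l,r,q,'tin',(q-O)@ux,(q-O)@uy)
E
```

```text
L [244 197] [296 205] [ 0.491 -0.15   0.055] tin -0.135994104034518 0.062189448460653995
R [244 197] [296 205] [ 0.494 -0.149  0.055] tin -0.13366812042933254 0.06254069130145323
```

The bowl is at tin frame (-0.135, 0.062), so 60 mm remains.

Emit:
move_arm --targets '[{"dx": 0.09, "dy": -0.32, "dz": 0, "rx": 0, "ry": 0, "rz": 0}, {"dx": 0.09, "dy": -0.32, "dz": 0, "rx": 0, "ry": 0, "rz": 0}, {"dx": 0.09, "dy": -0.32, "dz": 0, "rx": 0, "ry": 0, "rz": 0}, {"dx": 0.09, "dy": -0.32, "dz": 0, "rx": 0, "ry": 0, "rz": 0}, {"dx": 0.09, "dy": -0.32, "dz": 0, "rx": 0, "ry": 0, "rz": 0}, {"dx": 0.09, "dy": -0.32, "dz": 0, "rx": 0, "ry": 0, "rz": 0}, {"dx": 0.09, "dy": -0.25, "dz": 0, "rx": 0, "ry": 0, "rz": 0}, {"dx": 0.05, "dy": -0.15, "dz": 0, "rx": 0, "ry": 0, "rz": 0}, {"dx": -0.08, "dy": 0.4, "dz": 0, "rx": 0, "ry": 0, "rz": 0}, {"dx": -0.08, "dy": 0.4, "dz": 0, "rx": 0, "ry": 0, "rz": 0}]'

```text
t: 17.05
tcp_pos: [0.5159, -0.218, 0.0199]
tool_rot: [-0.101, 0.995, 0.0, 0.002]
force: [0.4, -0.3, -0.3]
finger_gap: -0.0
gripper_force: 0.0
```

Emit:
move_arm --targets '[{"dx": 0, "dy": 0.3, "dz": 0, "rx": 0, "ry": 0, "rz": 0}, {"dx": 0, "dy": 0, "dz": 0.3, "rx": 0, "ry": 0, "rz": 0}, {"dx": 0, "dy": 0, "dz": 0.6, "rx": 0, "ry": 0, "rz": 0}, {"dx": 0, "dy": 0, "dz": 0.8, "rx": 0, "ry": 0, "rz": 0}, {"dx": 0, "dy": 0, "dz": 0.9, "rx": 0, "ry": 0, "rz": 0}, {"dx": 0, "dy": 0, "dz": 0.9, "rx": 0, "ry": 0, "rz": 0}, {"dx": 0, "dy": 0, "dz": 0.9, "rx": 0, "ry": 0, "rz": 0}, {"dx": 0, "dy": 0, "dz": 0.9, "rx": 0, "ry": 0, "rz": 0}, {"dx": -0.3, "dy": 0.5, "dz": 0.9, "rx": 0, "ry": 0, "rz": 0}, {"dx": -0.3, "dy": 0.8, "dz": 0.9, "rx": 0, "ry": 0, "rz": 0}]'

```text
t: 18.3
tcp_pos: [0.5011, -0.1791, 0.1994]
tool_rot: [-0.101, 0.995, -0.0, 0.003]
force: [0.5, -0.7, 0.0]
finger_gap: -0.002
gripper_force: 0.0
```

Emit:
move_arm --targets '[{"dx": -0.2, "dy": 0.9, "dz": 0, "rx": 0, "ry": 0, "rz": 0}, {"dx": -0.2, "dy": 0.9, "dz": 0, "rx": 0, "ry": 0, "rz": 0}, {"dx": -0.2, "dy": 0.9, "dz": 0, "rx": 0, "ry": 0, "rz": 0}, {"dx": 0, "dy": 0.9, "dz": 0, "rx": 0, "ry": 0, "rz": 0}, {"dx": 0, "dy": 0.9, "dz": 0, "rx": 0, "ry": 0, "rz": 0}, {"dx": 0, "dy": 0.9, "dz": 0, "rx": 0, "ry": 0, "rz": 0}, {"dx": 0, "dy": 0.9, "dz": 0, "rx": 0, "ry": 0, "rz": 0}, {"dx": 0, "dy": 0.9, "dz": 0, "rx": 0, "ry": 0, "rz": 0}, {"dx": 0, "dy": 0.9, "dz": 0, "rx": 0, "ry": 0, "rz": 0}, {"dx": 0, "dy": 0.5, "dz": 0, "rx": 0, "ry": 0, "rz": 0}]'

```text
t: 19.55
tcp_pos: [0.485, 0.0383, 0.1967]
tool_rot: [-0.102, 0.995, 0.001, 0.001]
force: [0.4, 0.1, -0.1]
finger_gap: 0.004
gripper_force: 0.0
```

```bash
python3 - <<'E'
from h import *
np.set_printoptions(precision=3,suppress=True)
O=np.array([.6376,-.181,0]);ux=np.array([.976,.216,0]);uy=np.array([-.216,.976,0])
t=snap('top','t9.png');im=snap('scene','s9.png');hsv=cv2.cvtColor(t,cv2.COLOR_RGB2HSV)
w=cv2.inRange(hsv,(0,0,140),(179,70,255));u,v=proj('top',[O-.13*ux+[0,0,.055]])[0].astype(int)
m=np.zeros_like(w);m[v-12:v+40,u-40:u+40]=w[v-12:v+40,u-40:u+40]
c=max(cv2.findContours(m,0,1)[0],key=cv2.contourArea)[:,0]
cc,r=cv2.minEnclosingCircle(c);q=ray('top',[cc],.055)[0];print(u,v,cc,r,q,'tin',(q-O)@ux,(q-O)@uy)
cv2.imwrite('pics/c9.png',np.hstack([cv2.resize(im[130:300,150:320],(400,400)),cv2.resize(t[160:330,320:490],(400,400))])[:,:,::-1])
E
```

```text
405 265 (403.5, 264.5) 25.739173889160156 [ 0.513 -0.205  0.055] tin -0.12651292529548772 0.00305707627897784
```

View pics/c9.png

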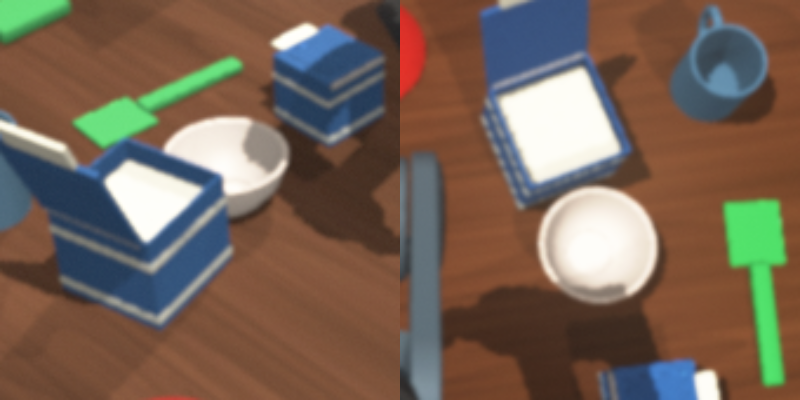

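The bowl (top crop (598,243)) stands flat in front of the tin: tin frame (-0.127, 0.003), gap about 12 mm. The lid is open and the arm is clear.

```bash
python3 -c "
from station import order
print(order.sign_off())"
```

```text
the job is handed in; nothing more can be done
None
```

The job is handed in. The blue tin's lid rests open on its stop, and the bowl stands about 12 mm in front of the tin and 3 mm off its centre line; the hand-in gave no verdict.

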